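Load two sample tubes into the spring clips of a sloping stand and lock the keeper

ROBOT

A 6-joint arm with a two-finger parallel gripper is mounted at the origin on a cart in front of the work surface, level with it; the furniture and walls round the work are solid. World frame = base frame: x ahead of the robot, y to its left, z up, the work surface at z = 0. Lengths are in mm, angles in rad, forces in N, time in s.
With the tool pointing down it reaches from about 275 to 825 mm from the base axis. Payload 5.2 kg.
Tool frame: the origin (TCP) lies at the very end of the fingers, on their centre line; the grasp point (between the pads) lies 19 mm behind it; z points along the fingers, y is the line along which they close (so a half turn about z gives the same grasp; the last joint's range is limited). The gripper opens to 93 mm and grips with 3 to 60 N. Pads are 15 mm wide; open, the fingers measure 128 mm over their backs; the gripper's body (75 mm by 188 mm) begins 65 mm behind the grasp point.
Start: joints at [1.053, 0.259, 1.535, -0, 1.348, -0.203], TCP at [170.272, 522.984, 218.653] pointing down, gripper open.
Joint ranges: [-3.14, 3.14], [-0.91, 2.08], [0.19, 2.58], [-1.22, 4.36], [0.22, 2.71], [-3.12, 3.12]. Speed limits (rad/s): [2.57, 2.57, 3.14, 3.14, 3.14, 3.14].

INTERFACE

Orientations are given as [roll, pitch, yaw] about the fixed x, y, z axes, in that order (R = Rz(yaw) Ry(pitch) Rx(roll)).
In Python, from bench import robot gives the robot as it stands. The module is installed in compiled form; this text tells all that it offers. Calls block until the motion is done:
- robot.move_ptp(position, orientation): joint-space move of the TCP to a pose.
- robot.move_linear(position, ori=None, speed=150, f_stop=None): straight line of the TCP; ori=None keeps the orientation; speed is the mean speed in mm/s. With f_stop (N) it stops when the force on the tool has changed by that much, and returns True; else False.
- robot.move_j(angles): joint-space move.
- robot.move_gripper(opening): opening from 0.0 (shut) to 1.0 (fully open); the grip force is fixed at half the most; returns when the fingers have stopped.
- robot.sleep(seconds).
- robot.inverse_kinematics(position, orientation): joint angles nearest the present ones, or None.
- robot.get_image(name): name is "side" or "top"; returns a dict with "img" (480x640x3 uint8, blue, green, red), "fovy" (degrees; the focal length in pixels is half the picture's height over the tangent of half this angle, whatever the lens; pixels are square), "cx", "cy" (the principal point, pixels), "eye" and "orientation" of the camera in the world. Camera axes: x right, y down, z forward; pixel columns grow to the right and rows downward; lengths in mm; the calibration is good to about 2 mm. A picture is of the moment at which its call begins. There is no depth.
A pose or a line that the arm cannot do raises robot.MotionError and nothing moves.
- robot.hand_in(): hands the job in; it is judged then, once.
Readings, each from a call of its own:
- robot.current_t(): time.
- robot.current_qpos(): joint angles.
- robot.current_joint_vel(): joint speeds.
- robot.current_joint_efforts(): joint torques, N m.
- robot.current_tcp_pos(): TCP position.
- robot.current_eef_rot(): TCP orientation.
- robot.current_contact_force(): force on the tool from outside, world axes, zero at the start.
- robot.current_ft_torque(): the same for the moment, N m.
- robot.current_gripper_width(): opening from 0.0 (shut) to 1.0 (fully open).
- robot.current_finger_force(): force on a finger pad.
Only numpy, scipy, OpenCV 4.12 (cv2) and the standard library are available. Lean on these libraries where they do the work, as an engineer would, in place of code of your own. Each camera call takes 0.05 s, during which the arm holds its last target. There are 200 camera calls.

TASK

Take the two capped sample tubes from the flat rest and snap them into the two clip places of the sloping stand, one in each, cap up the slope, each pressed fully home in both of its clips and let go. Then turn the stand's keeper knob clockwise, until its swing bar lies across over both caps and the sprung plunger has dropped into the notch of the knob's cam, and let go. Leave the gauze pack, the forceps and the cream pot where they are.

Things in the scene. Friction and masses are not known exactly. Their poses are not given: they have to be found in the camera images.
- tube_a: capped sample tube: round white body, 16 mm diameter, domed foot; ribbed grey cap, 20 mm diameter, 22 mm long; 30 g. Origin on its axis, where to hold it; x runs along it to the cap. Foot tip at x = -54 mm, cap from +42 to +64 mm. Starts lying level on the rest, axis 36 mm above the worktop, cap away from the robot, sides free
- tube_b: the other tube, the same as tube_a in all ways; either tube may go in either place. Origin and axes as for tube_a
- tube_a_cap (a point): middle of tube_a's cap, 53 mm along the tube's x from its origin
- tube_b_cap (a point): middle of tube_b's cap, 53 mm along the tube's x from its origin
- tube_rest: low fixed steel rest 100 x 116 mm, origin at the centre of its underside, x away from the robot along the grooves. Two cross walls at x = -34 and +32 mm (6 mm thick, up to 36 mm high) carry the tubes in grooves at y = +36 and -36 mm; between the walls only the 6 mm base sheet lies under the tubes
- slope: fixed sloping steel sheet of the stand, 178 x 246 mm, 35 degrees from level, rising away from the robot; axes: x up the slope, y left across it, z square to it (up and toward the robot). Origin on its upper face, 56 mm above the worktop. On it: two clip places side by side, and at the left the keeper knob
- station_left (a point): left clip place: where a seated tube's origin lies, 36 mm above the sheet; axes as slope. Two spring clips, 8 mm wide, at x = -32 and +32 mm grip the tube; fingers have 52 mm free between them (sheet below; clip blocks there are 12 x 34 mm, 18 mm high). Full depth: z = 0, tube on hard saddles
- station_right (a point): right clip place, like the left one, 72 mm to its right. In both, each clip is a pair of steel spring fingers; their flared mouth reaches 19 mm above this point and narrows to 11 mm width at 7 mm above it. A tube pressed along -z spreads them (peak about 7 N, both clips together); they then snap round it and draw it down
- station_left_cap (a point): where the middle of the cap of a tube seated in the left place lies, 53 mm up the slope from station_left
- station_right_cap (a point): where the middle of the cap of a tube seated in the right place lies, 53 mm up the slope from station_right
- keeper_grip (a point): on the keeper knob's axis (square to the slope), 80 mm above the sheet, the height to grip. The point turns with the knob: x along the swing bar, z away from the slope. The grip is a grey wing 44 mm long, 14 mm thick, from 58 to 94 mm above the sheet; its length lies 45 degrees from x toward y. The bar's hub is below it, 50 to 58 mm above the sheet
- keeper_bar_tip (a point): end of the swing bar, 166 mm from the knob's axis; the bar is 14 mm wide and 6 mm thick, its underside 51 mm above the sheet, 5 mm clear of the caps of fully seated tubes
- keeper_knob (a joint): angle of the keeper knob in rad, growing clockwise seen from above (about -z of keeper_grip): 0 bar straight up the slope (open), 1.57 bar across over both caps, where the cam's notch meets the plunger. Starts at 0.25 to 0.5. Turns with about 0.1 N m, stays where left; in the notch it has about 0.06 rad of play either way
- plunger (a joint): position of the sprung plunger (6 mm pin in a white housing on the slope, below the knob) in m: about 0 while it rides on the cam's rim, 0.005 when it has dropped into the notch
- gauze_pack: flat pack 55 by 75 by 12 mm, bystander, origin at the centre of its underside
- forceps: steel forceps 161 mm long, bystander lying right of the stand
- pot_cream: low round pot 62 mm wide and 35 mm high, bystander right of and behind the stand

How it is judged (in metres and radians):
On the way, in this order (a step that is already met when the one before it is completed fails the run):
1. one tube is snapped home in a clip place, cap up the slope, and let go ((((y of tube_a in the frame of station_left between -0.004 and 0.004 m and z of tube_a in the frame of station_left between -0.004 and 0.004 m and distance between tube_a_cap and station_left_cap below 0.012 m and angle between the x axis of tube_a and the x axis of station_left, either way round below 0.08 rad) and contact force between tube_a and the fingers below 0.2 N) or ((y of tube_a in the frame of station_right between -0.004 and 0.004 m and z of tube_a in the frame of station_right between -0.004 and 0.004 m and distance between tube_a_cap and station_right_cap below 0.012 m and angle between the x axis of tube_a and the x axis of station_right, either way round below 0.08 rad) and contact force between tube_a and the fingers below 0.2 N) or ((y of tube_b in the frame of station_left between -0.004 and 0.004 m and z of tube_b in the frame of station_left between -0.004 and 0.004 m and distance between tube_b_cap and station_left_cap below 0.012 m and angle between the x axis of tube_b and the x axis of station_left, either way round below 0.08 rad) and contact force between tube_b and the fingers below 0.2 N) or ((y of tube_b in the frame of station_right between -0.004 and 0.004 m and z of tube_b in the frame of station_right between -0.004 and 0.004 m and distance between tube_b_cap and station_right_cap below 0.012 m and angle between the x axis of tube_b and the x axis of station_right, either way round below 0.08 rad) and contact force between tube_b and the fingers below 0.2 N))), for 0.2 s.
2. both tubes are snapped home, one in each clip place, and let go ((((y of tube_a in the frame of station_left between -0.004 and 0.004 m and z of tube_a in the frame of station_left between -0.004 and 0.004 m and distance between tube_a_cap and station_left_cap below 0.012 m and angle between the x axis of tube_a and the x axis of station_left, either way round below 0.08 rad) and (y of tube_b in the frame of station_right between -0.004 and 0.004 m and z of tube_b in the frame of station_right between -0.004 and 0.004 m and distance between tube_b_cap and station_right_cap below 0.012 m and angle between the x axis of tube_b and the x axis of station_right, either way round below 0.08 rad) and contact force between each of tube_a, tube_b and the fingers below 0.2 N) or ((y of tube_a in the frame of station_right between -0.004 and 0.004 m and z of tube_a in the frame of station_right between -0.004 and 0.004 m and distance between tube_a_cap and station_right_cap below 0.012 m and angle between the x axis of tube_a and the x axis of station_right, either way round below 0.08 rad) and (y of tube_b in the frame of station_left between -0.004 and 0.004 m and z of tube_b in the frame of station_left between -0.004 and 0.004 m and distance between tube_b_cap and station_left_cap below 0.012 m and angle between the x axis of tube_b and the x axis of station_left, either way round below 0.08 rad) and contact force between each of tube_a, tube_b and the fingers below 0.2 N))), for 0.2 s.
3. the keeper knob is turned clockwise until the plunger has dropped into the notch (value of joint plunger above 0.0035 m and value of joint keeper_knob between 1.45 and 1.69 rad), for 0.2 s.
At the end, for the whole second after the job is handed in: Both tubes lie home, one in each clip place (axis within 4 mm sideways and in depth, middle of the cap within 12 mm of its mark, within 0.08 rad of parallel), released; keeper knob between 1.45 and 1.69 rad with the plunger more than 3.5 mm into the notch; all released and at rest (all of step 3 and (((y of tube_a in the frame of station_left between -0.004 and 0.004 m and z of tube_a in the frame of station_left between -0.004 and 0.004 m and distance between tube_a_cap and station_left_cap below 0.012 m and angle between the x axis of tube_a and the x axis of station_left, either way round below 0.08 rad) and (y of tube_b in the frame of station_right between -0.004 and 0.004 m and z of tube_b in the frame of station_right between -0.004 and 0.004 m and distance between tube_b_cap and station_right_cap below 0.012 m and angle between the x axis of tube_b and the x axis of station_right, either way round below 0.08 rad) and contact force between each of tube_a, tube_b and the fingers below 0.2 N) or ((y of tube_a in the frame of station_right between -0.004 and 0.004 m and z of tube_a in the frame of station_right between -0.004 and 0.004 m and distance between tube_a_cap and station_right_cap below 0.012 m and angle between the x axis of tube_a and the x axis of station_right, either way round below 0.08 rad) and (y of tube_b in the frame of station_left between -0.004 and 0.004 m and z of tube_b in the frame of station_left between -0.004 and 0.004 m and distance between tube_b_cap and station_left_cap below 0.012 m and angle between the x axis of tube_b and the x axis of station_left, either way round below 0.08 rad) and contact force between each of tube_a, tube_b and the fingers below 0.2 N)) and contact force between keeper_knob and the fingers below 0.2 N and linear speed of each of tube_a, tube_b below 0.02 m/s and velocity of joint keeper_knob between -0.1 and 0.1 rad/s); the robot touches nothing.
It fails at once if the gauze pack is moved more than 40 mm (distance of gauze_pack from where it was at the start of the episode above 0.04 m).
It fails at once if the forceps is moved more than 40 mm (distance of forceps from where it was at the start of the episode above 0.04 m).
It fails at once if the cream pot is moved more than 40 mm (distance of pot_cream from where it was at the start of the episode above 0.04 m).
It also fails if it takes over 66 s, if anything falls off the work surface, if the arm or the gripper's body presses on something with over 40 N, if the wrist force passes 120 N, or if a joint passes its speed limit or range.

## Working session

There is one attempt and no reset: what is moved stays moved. The work goes in short steps, each a Python script; the robot and the scene stay as the last script left them, time stands still between calls to the robot, and variables do not carry over. Pictures are saved under pics/ and viewed, at most 10 in all, crops included, and the job is handed in when it is done.

```bash
mkdir -p pics
python3 - <<'E'
from bench import robot
import cv2
for n in("side","top"):
    d=robot.get_image(n); cv2.imwrite(f"pics/{n}0.png",d["img"]); print(n,{k:v for k,v in d.items() if k!="img"})
print(robot.current_t(),robot.current_eef_rot(),robot.current_tcp_pos())
E
```

```text
side {'fovy': 55.29726705476641, 'cx': 321.2139983322397, 'cy': 241.84887142598046, 'eye': array([353.48696483, 841.79221387, 584.09388737]), 'orientation': array([-1.99958512,  0.00825179, -2.90988294])}
top {'fovy': 43.54879812209664, 'cx': 311.28534968643277, 'cy': 235.3064030710987, 'eye': array([ 387.33069411,  -99.19436863, 1286.92761218]), 'orientation': array([-2.97624390e+00, -1.58865638e-04, -1.57453313e+00])}
0.1 [-3.13997081e+00 -3.35770923e-04  2.82676615e+00] [170.02622298 522.53843777 217.90127934]
```

View pics/side0.png

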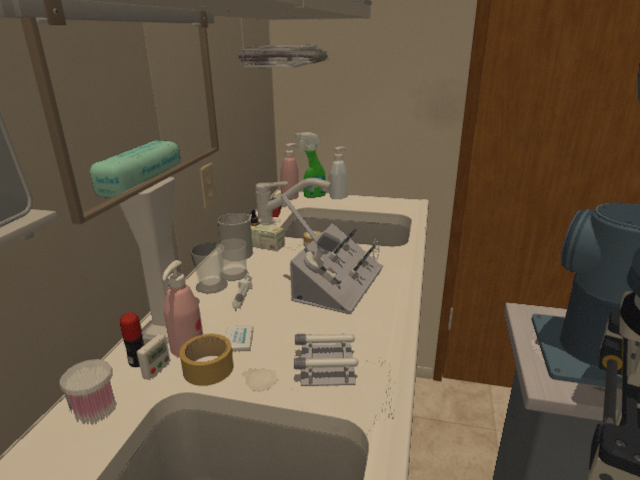

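View pics/top0.png

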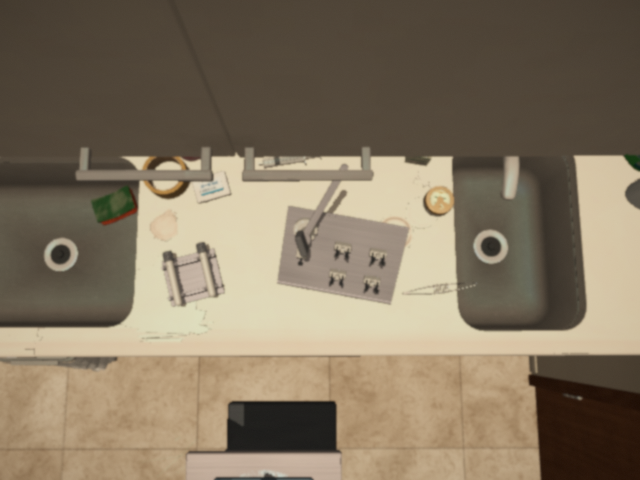

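The side view shows the rest with two tubes near (327,352), and the stand around (335,268). In the top view the rest is at (193,275), the tube caps are at (168,257) and (203,249), and the four clips are at (342,250), (377,257), (337,278) and (371,285). The knob is at (303,243). Next I'll zoom in on both.

Run:
```python
import cv2,numpy as np
t=cv2.imread("pics/top0.png")[150:320,150:420]; cv2.imwrite("pics/tc.png",cv2.resize(t,None,fx=2.96,fy=2.96,interpolation=cv2.INTER_CUBIC))
s=cv2.imread("pics/side0.png")[190:390,230:400]; cv2.imwrite("pics/sc.png",cv2.resize(s,None,fx=3,fy=3,interpolation=cv2.INTER_CUBIC))
```

```text
(no output)
```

View pics/tc.png

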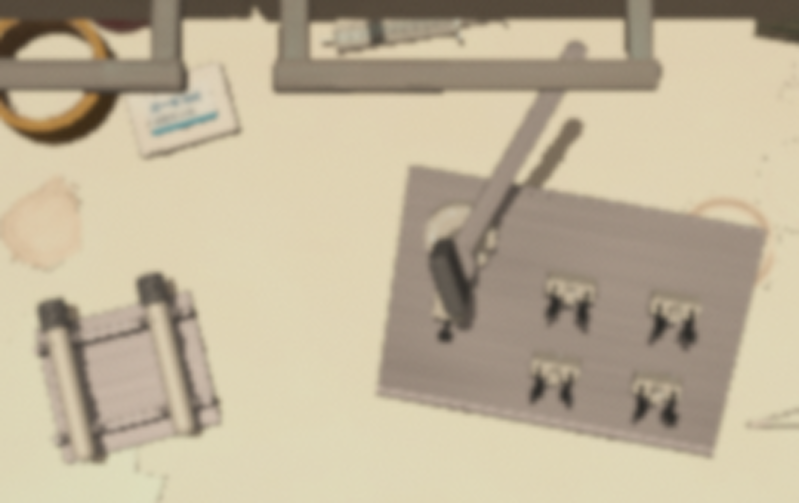

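View pics/sc.png

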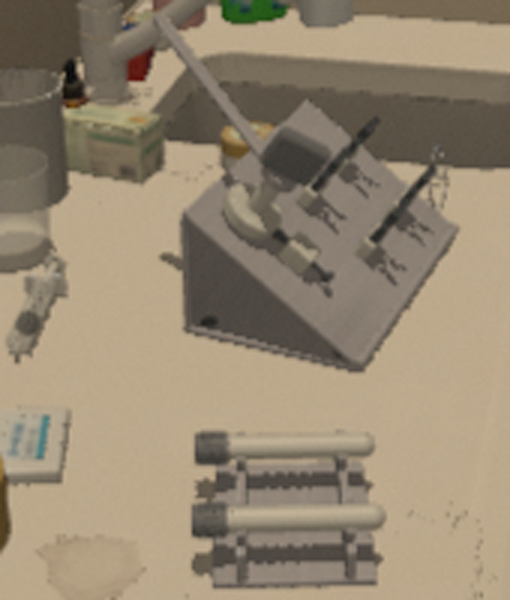

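```bash
cat > h.py <<'E'
import numpy as np
from scipy.spatial.transform import Rotation as R
CAL={"side":(55.29726705476641,321.2139983322397,241.84887142598046,[353.48696483,841.79221387,584.09388737],[-1.99958512,0.00825179,-2.90988294]),
"top":(43.54879812209664,311.28534968643277,235.3064030710987,[387.33069411,-99.19436863,1286.92761218],[-2.97624390,-1.58865638e-04,-1.57453313])}
def ray(n,p):
    f,cx,cy,e,o=CAL[n]; f=240/np.tan(np.radians(f)/2)
    d=R.from_euler("xyz",o).apply([(p[0]-cx)/f,(p[1]-cy)/f,1]); return np.array(e),d/np.linalg.norm(d)
def proj(n,P):
    f,cx,cy,e,o=CAL[n]; f=240/np.tan(np.radians(f)/2)
    c=R.from_euler("xyz",o).inv().apply(np.asarray(P)-e); return np.array([cx+f*c[0]/c[2],cy+f*c[1]/c[2]])
def plane(n,p,c,nrm=(0,0,1)):
    e,d=ray(n,p); return e+d*(np.dot(np.subtract(c,e),nrm)/np.dot(d,nrm))
def tri(pt,ps):
    a,u=ray("top",pt); b,v=ray("side",ps)
    s,t=np.linalg.lstsq(np.c_[u,-v],b-a,rcond=None)[0]
    return (a+s*u+b+t*v)/2, np.linalg.norm(a+s*u-b-t*v)
tc=lambda x,y:((x+.5)/2.96+149.5,(y+.5)/2.96+149.5)
sc=lambda x,y:((x+.5)/3+229.5,(y+.5)/3+189.5)
E
python3 - <<'E'
from h import *
np.set_printoptions(precision=1,suppress=True)
P={"TL":((411,167),(185,212)),"TR":((768,230),(306,100)),"BR":((712,457),(457,229)),"BL":((378,396),(360,367)),
"capL":((50,303),(192,520)),"footL":((88,460),(385,516)),"capR":((152,277),(195,447)),"footR":((190,433),(375,444)),"bartip":((577,46),(158,17))}
Q={}
for k,(a,b) in P.items():
    Q[k],g=tri(tc(*a),sc(*b)); print(k,Q[k],round(g,1))
d=lambda a,b:np.linalg.norm(Q[a]-Q[b])
print("edges",d("TL","TR"),d("BL","BR"),d("TL","BL"),d("TR","BR"),"tubes",d("capL","footL"),d("capR","footR"))
for s in "LR":
    v=Q["cap"+s]-Q["foot"+s]; print(s,"yaw",np.degrees(np.arctan2(v[1],v[0])),"origin",Q["foot"+s]+v/np.linalg.norm(v)*54)
y=Q["TL"]-Q["TR"]+Q["BL"]-Q["BR"]; x=Q["TL"]+Q["TR"]-Q["BL"]-Q["BR"]
x/=np.linalg.norm(x); z=np.cross(x,y); z/=np.linalg.norm(z)
print("tilt",np.degrees(np.arccos(z[2])),"yaw z",np.degrees(np.arctan2(-z[1],-z[0])),"yaw y",np.degrees(np.arctan2(-y[0],y[1])),"c",sum(Q[k] for k in("TL","TR","BL","BR"))/4)
E
```

```text
TL [641.5 -55.1 109.1] 3.7
TR [ 597.8 -295.2  109.4] 2.7
BR [ 451.7 -266.9    7.3] 1.8
BL [497.2 -27.5   6.7] 0.0
capL [560.9 203.9  36. ] 1.3
footL [448.6 173.5  35.1] 4.1
capR [579.7 132.2  35.1] 0.7
footR [467.  102.5  34.7] 4.7
bartip [ 691.7 -161.7  227.1] 3.7
edges 244.04585373032904 243.69333923327392 179.12121580992758 180.42851518296462 tubes 116.35204702299795 116.63170802691042
L yaw 15.169735893149607 origin [500.8 187.6  35.5]
R yaw 14.748906746233834 origin [519.2 116.3  34.9]
tilt 34.66153308743266 yaw z -10.68091047419256 yaw y -10.54446076530604 c [ 547.  -161.2   58.1]
```

The two views agree. The slope centre is about (547,-161,57), with yaw -10.6° and tilt 34.7°. The tube origins are about (501,188,35.5) and (519,116,35), with yaw 15°. Next, the clips from close up.

Run:
```python
import cv2,numpy as np
t=cv2.imread("pics/top0.png")[230:300,285:400]; a=cv2.resize(t,None,fx=6.9,fy=6.9,interpolation=cv2.INTER_CUBIC)[:483,:790]
s=cv2.imread("pics/side0.png")[222:292,298:384]; b=cv2.resize(s,None,fx=8,fy=8,interpolation=cv2.INTER_CUBIC)
cv2.imwrite("pics/sclip.png",b);cv2.imwrite("pics/tclip.png",a)
```

```text
(no output)
```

View pics/sclip.png

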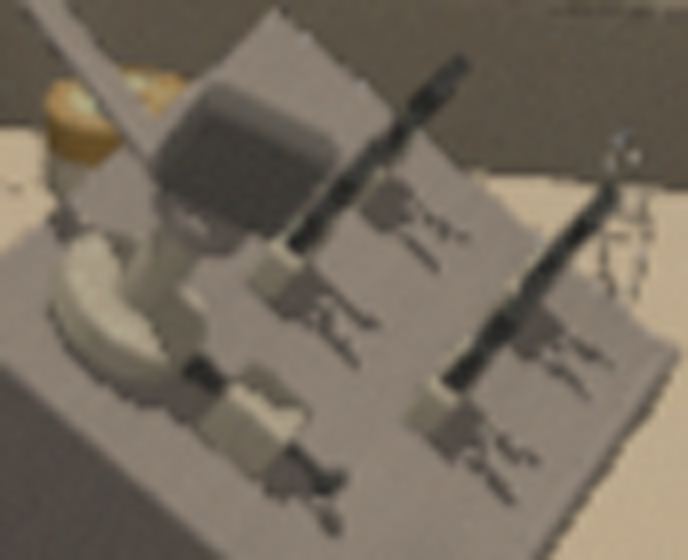

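View pics/tclip.png

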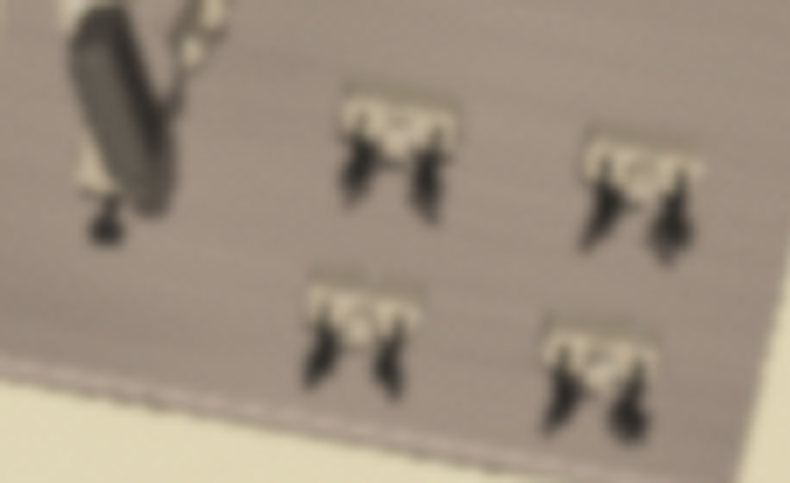

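```bash
cat >> h.py <<'E'
S0=np.array([547,-161.2,56.6]); RS=R.from_euler("xyz",[0,-np.radians(35),np.radians(-10.6)])
tk=lambda x,y:((x+.5)/6.9+284.5,(y+.5)/6.9+229.5)
sk=lambda x,y:((x+.5)/8+297.5,(y+.5)/8+221.5)
inS=lambda P:RS.inv().apply(np.asarray(P)-S0)
zS=RS.apply([0,0,1])
E
python3 - <<'E'
from h import *
np.set_printoptions(precision=1,suppress=True)
for k,a,b in(("ULtip",(347,198),(458,62)),("LLtip",(310,382),(612,190)),("wing",(120,110),(248,165))):
    p,g=tri(tk(*a),sk(*b)); print(k,p,g,inS(p))
print("tip mids z=55")
for k,a in dict(UL=(390,204),UR=(630,249),LL=(353,385),LR=(590,430)).items(): print(k,inS(plane("top",tk(*a),S0+55*zS,zS)))
print("block back edge z=18")
for k,a in dict(UL=(400,98),UR=(645,140),LL=(363,290),LR=(600,332)).items(): print(k,inS(plane("top",tk(*a),S0+18*zS,zS)))
# wing top face ends z=94
for a in((90,22),(150,205)): print("wing",inS(plane("top",tk(*a),S0+94*zS,zS)))
print("bar",inS(tri(tc(577,46),sc(158,17))[0]))
E
```

```text
ULtip [ 519.8 -145.5  161.3] 22.507282335356965 [ 35.8  10.4 102.8]
LLtip [ 471.9 -135.7  128.6] 23.09869604726928 [-23.   11.3 104. ]
wing [557.6 -82.1 150.5] 0.7646587305840906 [50.5 79.7 79.3]
tip mids z=55
UL [23.7  0.5 55. ]
UR [ 23.3 -68.8  55. ]
LL [-36.8   1.   55. ]
LR [-37.3 -69.   55. ]
block back edge z=18
UL [39.3  2.4 18. ]
UR [ 40.  -69.7  18. ]
LL [-25.5   2.4  18. ]
LR [-25.1 -69.1  18. ]
wing [82.2 90.7 94. ]
wing [30.3 66.5 94. ]
bar [214.4  26.2  58. ]
```

The side bars don't triangulate as the left finger tips (22 mm gap), so I drop them. The top-view tips and blocks give the places at slope x≈0, y≈+2 and −70. The knob is at about (55,79), and the bar angle (~0.33) and wing angle (25°) agree. Next I'll check IK for the whole plan, then grasp.

```bash
cat >> h.py <<'E'
RX=R.from_euler("x",np.pi)
eul=lambda r:r.as_euler("xyz")
def station(y,x=0.5,h=0,tip=16):   # TCP for a tube axis h above seated
    return S0+RS.apply([x,y,36+h-tip]), eul(RS*RX)
def tube(o,yaw,h=0,tip=16):
    p=np.array(o,float); p[2]=36-tip+h; return p, eul(R.from_euler("z",yaw)*RX)
TR=((518.5,116.1),np.radians(15)); TL=((500.3,187.5),np.radians(15))
K=(55,79)
def knob(th,h=0,k=0):   # th: knob angle; fingers close across wing
    return S0+RS.apply([K[0],K[1],61+h]), eul(RS*R.from_euler("z",np.pi/4-th+k*np.pi)*RX)
E
python3 - <<'E'
from bench import robot
from h import *
np.set_printoptions(precision=2,suppress=True)
for n,p in dict(a=tube(*TR,h=110),b=tube(*TR),c=tube(*TL),d=station(-70,h=80),e=station(-70),f=station(2,h=80),g=station(2),k0=knob(.33),k1=knob(1.57),k0h=knob(.33,60),j0=knob(.33,0,1),j1=knob(1.57,0,1)).items():
    print(n,p[0],p[1],robot.inverse_kinematics(*p))
E
```

```text
Traceback (most recent call last):
  File "h.py", line 29, in tube
    p=np.array(o,float); p[2]=36-tip+h; return p, eul(R.from_euler("z",yaw)*RX)
                         ~^^^
IndexError: index 2 is out of bounds for axis 0 with size 2
```

```bash
sed -i 's/p=np.array(o,float); p\[2\]=36-tip+h;/p=np.array([*o,36-tip+h]);/' h.py
python3 - <<'E'
from bench import robot
from h import *
np.set_printoptions(precision=2,suppress=True)
for n,p in dict(a=tube(*TR,h=110),b=tube(*TR),c=tube(*TL),d=station(-70,h=80),e=station(-70),f=station(2,h=80),g=station(2),k0=knob(.33),k1=knob(1.57),k0h=knob(.33,60),j0=knob(.33,0,1),j1=knob(1.57,0,1)).items():
    print(n,p[0],p[1],robot.inverse_kinematics(*p))
E
```

```text
a [518.5 116.1 130. ] [3.14 0.   0.26] [ 0.01  0.3   1.71 -0.    1.13  1.32]
b [518.5 116.1  20. ] [3.14 0.   0.26] [ 0.01  0.44  1.82 -0.    0.88  1.32]
c [500.3 187.5  20. ] [3.14 0.   0.26] [ 0.15  0.45  1.81 -0.    0.88  1.46]
d [ 478.15 -219.53  138.8 ] [ 3.14 -0.61 -0.19] [-0.93  0.03  2.23  0.82  0.57  0.19]
e [ 523.25 -227.97   73.27] [ 3.14 -0.61 -0.19] [-0.84  0.24  2.21  1.12  0.4  -0.08]
f [ 491.39 -148.76  138.8 ] [ 3.14 -0.61 -0.19] [-0.74 -0.01  2.27  0.75  0.46  0.4 ]
g [ 536.49 -157.2    73.27] [ 3.14 -0.61 -0.19] [-0.67  0.21  2.25  1.16  0.29  0.02]
k0 [571.43 -85.4  138.11] [ 2.84 -0.54  0.35] [-0.43  0.11  2.14  0.46  0.33  0.48]
k1 [571.43 -85.4  138.11] [-2.68 -0.42 -1.07] [-0.43  0.11  2.14  0.46  0.33  1.72]
k0h [537.6  -79.07 187.26] [ 2.84 -0.54  0.35] [-0.46 -0.04  2.14  0.35  0.47  0.57]
j0 [571.43 -85.4  138.11] [-2.84  0.54 -2.79] [-0.43  0.11  2.14  0.46  0.33 -2.67]
j1 [571.43 -85.4  138.11] [2.68 0.42 2.07] [-0.43  0.11  2.14  0.46  0.33 -1.43]
```

```bash
cat >> h.py <<'E'
def pick(robot,T):
    robot.move_ptp(*tube(*T,h=90)); robot.move_gripper(0.5)
    robot.move_linear(*tube(*T),speed=120,f_stop=15)
    robot.move_gripper(0); print("grip",robot.current_gripper_width()*93,robot.current_finger_force())
    robot.move_linear(*tube(*T,h=110),speed=150)
E
python3 - <<'E'
from bench import robot
from h import *
import cv2
pick(robot,TR)
robot.move_ptp(*station(-70,h=90)); 
robot.move_linear(*station(-70,h=26),speed=120,f_stop=10)
print(robot.current_t(),robot.current_tcp_pos(),station(-70,h=26)[0],robot.current_contact_force(),robot.current_gripper_width()*93)
a=robot.get_image("top")["img"]; b=robot.get_image("side")["img"]
cv2.imwrite("pics/t1f.png",a);cv2.imwrite("pics/s1f.png",b)
a=cv2.resize(a[190:310,270:430],None,fx=2.5,fy=2.5,interpolation=2);b=cv2.resize(b[150:320,230:430],None,fx=2,fy=2,interpolation=2)
c=np.zeros((340,800,3),np.uint8);c[:300,:400]=a;c[:340,400:]=b;cv2.imwrite("pics/c1.png",c)
E
```

```text
grip 14.621524547679211 30.005987584590912
7.2083 [ 509.31180343 -224.74485599   94.44619299] [ 508.59171869 -225.22734914   94.56778226] [-6.97920613  1.25713881 11.12163272] 0.40484087229760163
```

View pics/c1.png

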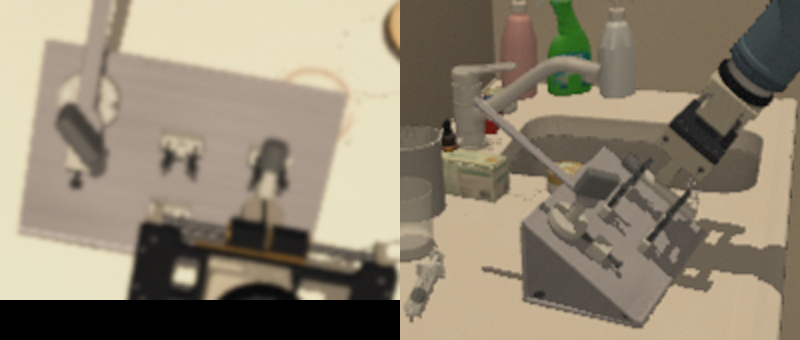

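The gripper has shut (0.4 mm), so the tube has left the fingers. The composite shows it lying in the right clip place, cap up the slope (cap at crop (272,155)). I'll back off and look at how it sits.

Run:
```python
from bench import robot
from h import *
import cv2
robot.move_linear(*station(-70,h=130)); robot.move_ptp(*tube(*TL,h=110))
print(robot.current_t(),robot.current_gripper_width()*93,robot.current_contact_force())
a=robot.get_image("top")["img"]; b=robot.get_image("side")["img"]
cv2.imwrite("pics/t2f.png",a);cv2.imwrite("pics/s2f.png",b)
a=cv2.resize(a[230:310,330:410],None,fx=5,fy=5,interpolation=2);b=cv2.resize(b[220:300,310:390],None,fx=5,fy=5,interpolation=2)
cv2.imwrite("pics/c2.png",np.hstack([a,b]))
```

```text
9.6583 0.519309822354438 [-1.01619248 -0.20911429 -0.08008466]
```

View pics/c2.png

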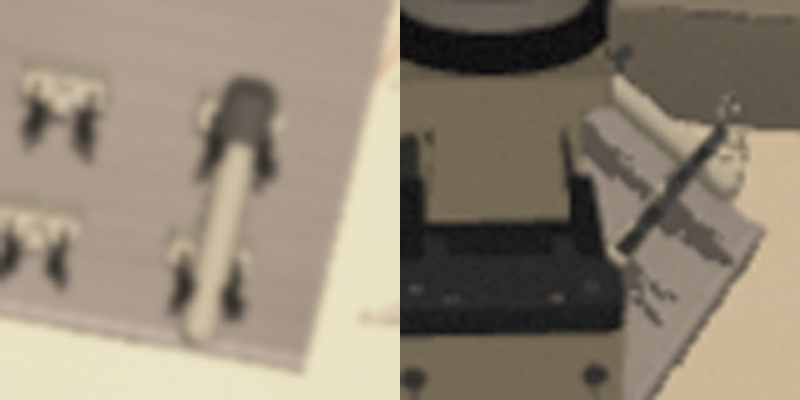

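The tube lies in both right clips with its cap up the slope. In the top view the foot is at crop (198,343) and the cap end at (250,80). In the side view the foot is at about (742,190). Next I'll check its depth.

Run:
```python
from h import *
np.set_printoptions(precision=1,suppress=True)
c=lambda x,y,ox,oy:((x+.5)/5-.5+ox,(y+.5)/5-.5+oy)
f,k=c(198,342,330,230),c(251,76,330,230)
for h in(36,49): print(h,"foot",inS(plane("top",f,S0+h*zS,zS)),"cap",inS(plane("top",k,S0+h*zS,zS)))
for s in((342,185),(335,198),(342,175)): p,g=tri(f,c(*s,310,220)); print("tri foot",inS(p),g)
# side view predicted foot tip / upper outline for seated & mouth
for h in(36,49):
    print(h,[ (proj("side",S0+RS.apply([x,-70,h]))-[310,220])*5+[400,0] for x in(-53,-40,0)])
```

```text
36 foot [-62.8 -71.8  36. ] cap [ 60.3 -69.2  36. ]
49 foot [-55.2 -70.5  49. ] cap [ 66.5 -68.   49. ]
tri foot [-60.1 -71.6  44.8] 4.394939614001123
tri foot [-63.2 -71.9  36.9] 1.5552752056584667
tri foot [-56.8 -71.   49.8] 3.8417861787578205
36 [array([714.3, 185.6]), array([695.1, 169.1]), array([636.4, 118.4])]
49 [array([729. , 169.5]), array([709.7, 152.9]), array([650.5, 102. ])]
```

Run:
```python
from bench import robot
from h import *
import cv2
robot.move_j([0.9,-0.2,1.6,0,1.5,1.3])
print(robot.current_t(),robot.current_tcp_pos())
a=robot.get_image("top")["img"]; b=robot.get_image("side")["img"]
cv2.imwrite("pics/t3f.png",a);cv2.imwrite("pics/s3f.png",b)
a=cv2.resize(a[230:310,330:410],None,fx=5,fy=5,interpolation=2);b=cv2.resize(b[215:295,310:390],None,fx=5,fy=5,interpolation=2)
for h,col in((36,(0,255,0)),(49,(0,0,255))):
    for x in np.linspace(-54,64,7):
        u=(proj("side",S0+RS.apply([x,-70,h]))-[309.5,214.5])*5; cv2.circle(b,tuple(int(i) for i in u),2,col,-1)
cv2.imwrite("pics/c3.png",np.hstack([a,b]))
```

```text
11.4917 [169.66323781 391.09177416 401.35409203]
```

View pics/c3.png

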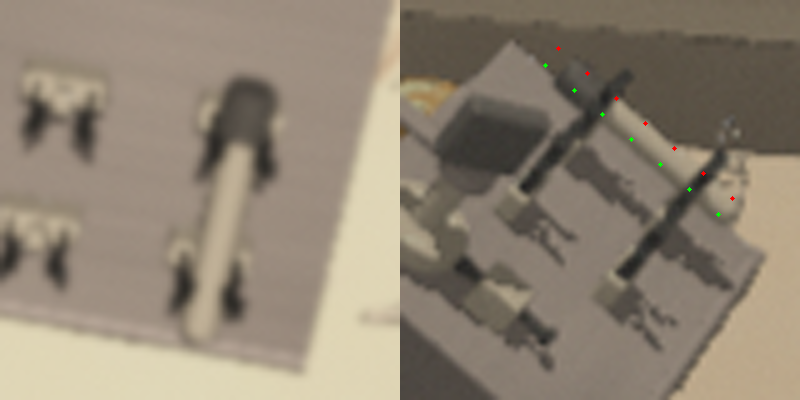

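Run:
```python
from h import *
np.set_printoptions(precision=1,suppress=True)
T=lambda x,y:((x+.5)/5-.5+330,(y+.5)/5-.5+230); Sd=lambda x,y:((x-400+.5)/5-.5+310,(y+.5)/5-.5+215)
for n,a,b in(("foot",(198,340),(738,212)),("cap",(251,80),(568,72)),("shoulder",(237,143),(606,108)),("UL blockcorner L",(22,72),(512,192))):
    p,g=tri(T(*a),Sd(*b)); print(n,inS(p),g)
for x in(32,-32):
  for y in(12,-8): print("tip",x,y,(proj("side",S0+RS.apply([x,y,55]))-[309.5,214.5])*5+[400,0],(proj("top",S0+RS.apply([x,y,55]))-[329.5,229.5])*5)
for p in((.5,2,18),): 
  for x in(-32,32): print("block L top-left lo/hi",[(proj("side",S0+RS.apply([x+d,2+17,18]))-[309.5,214.5])*5+[400,0] for d in(-6,6)])
```

```text
foot [-59.7 -71.4  42.8] 3.284187644298741
cap [ 55.8 -70.6  39. ] 8.025886922656536
shoulder [ 28.  -70.4  38.1] 6.30379770252942
UL blockcorner L [33.7 18.4 20.1] 5.152324245022797
tip 32 12 [553.2 142.6] [ 32.6 124.5]
tip 32 -8 [568.3 127. ] [ 82.9 133.6]
tip -32 12 [653.6 229.4] [  6.2 264.2]
tip -32 -8 [667.3 212.4] [ 55.3 273.2]
block L top-left lo/hi [array([615.4, 291.2]), array([596.8, 275. ])]
block L top-left lo/hi [array([516.4, 205.3]), array([497.9, 189.2])]
```

In the side view the tube relates to the clip tips as a seated tube should. It is shifted about 5 mm down the slope, within the 12 mm allowed. I'll verify by pressing lightly near each clip and reading the contact height, then pick the second tube without f_stop.

```bash
cat >> h.py <<'E'
def press(robot,y,xs=(-16,16),F=14,lo=18):
    for x in xs:
        robot.move_linear(*station(y,x,h=40),speed=150); robot.sleep(.1)
        s=robot.move_linear(*station(y,x,h=lo),speed=40,f_stop=F)
        p=RS.inv().apply(robot.current_tcp_pos()-S0); print("press",x,s,"axis h",p[2]-8-36,"F",RS.inv().apply(robot.current_contact_force()))
        robot.move_linear(*station(y,x,h=40),speed=150)
E
python3 - <<'E'
from bench import robot
from h import *
np.set_printoptions(precision=1,suppress=True)
robot.move_ptp(*station(-70,h=90)); press(robot,-70)
robot.move_linear(*station(-70,h=130)); print(robot.current_t())
robot.move_ptp(*tube(*TL,h=80)); robot.move_gripper(0.5)
robot.move_linear(*tube(*TL,tip=18),speed=80)
print(robot.current_tcp_pos(),tube(*TL,tip=18)[0],robot.current_contact_force(),robot.current_gripper_width()*93)
robot.move_gripper(0); print("grip",robot.current_gripper_width()*93,robot.current_finger_force(),robot.current_tcp_pos(),robot.current_t())
E
```

```text
press -16 True axis h 1.3557468187733406 F [-0.9 -0.8 19.5]
press 16 True axis h 1.335749261409056 F [-0.5  0.5 16.8]
17.325
[500.8 187.6  18.5] [500.3 187.5  18. ] [ 0.1 -0.  -0. ] 46.67693600467814
grip 14.792331839329991 30.000058114528656 [500.  188.9  18.3] 21.5333
```

The press meets the tube at equal height at both points (axis +1.35 mm, which is my plane offset), so tube 1 is home. Now I'll lift tube 2 carefully, watching the grip.

```bash
sed -i 's/^S0=np.array.*RS=\(.*\)$/RS=\1; S0=np.array([547,-161.2,56.6])+RS.apply([0,0,1.35])/' h.py
python3 - <<'E'
from bench import robot
from h import *
np.set_printoptions(precision=1,suppress=True)
w=lambda n:print(n,robot.current_gripper_width()*93,robot.current_finger_force(),robot.current_contact_force(),robot.current_t())
robot.move_linear(*tube(*TL,h=60,tip=18),speed=100); w("lift")
robot.move_linear(*tube(*TL,h=110,tip=18),speed=150); w("up")
robot.move_ptp(*station(2,x=3,h=90,tip=18)); w("over")
robot.move_linear(*station(2,x=3,h=30,tip=18),speed=100); w("h30")
E
```

```text
lift 14.719885296386185 29.998676776885986 [-0.1 -0.7 -0.4] 22.2833
up 15.158442693791612 29.99862492084503 [-0.5 -0.6 -0.6] 22.7667
over 15.274882368730204 29.998325407505035 [-0.3 -0.5  0.5] 24.0333
h30 15.103267074821487 29.99833881855011 [-0.3 -0.7 -0.4] 24.7833
```

Run:
```python
from bench import robot
from h import *
np.set_printoptions(precision=1,suppress=True)
for h in(20,12,5,0):
    s=robot.move_linear(*station(2,x=3,h=h,tip=18),speed=50,f_stop=22)
    print(h,s,robot.current_gripper_width()*93,RS.inv().apply(robot.current_contact_force()),RS.inv().apply(robot.current_tcp_pos()-S0)-[0,0,18],robot.current_t())
    if s or robot.current_gripper_width()*93<10: break
```

```text
20 False 14.994095366083965 [ 0.1  0.3 -0.2] [ 3.2  2.1 20.3] 25.1333
12 False 15.19131802551003 [0.9 0.3 0.6] [ 3.6  1.8 12.3] 25.4417
5 False 14.87654141793411 [ 0.7 -0.1 -5.9] [3.2 1.8 4.9] 25.7333
0 False 15.06394284443053 [ 1.4 -0.3  2.5] [3.3 2.  0.4] 25.9833
```

The force pattern shows the snap (pulled in, then seated). Release and verify by pressing.

Run:
```python
from bench import robot
from h import *
import cv2
np.set_printoptions(precision=1,suppress=True)
robot.move_gripper(0.4); robot.move_linear(*station(2,x=3,h=60,tip=18),speed=150)
robot.move_gripper(0); press(robot,2)
robot.move_linear(*station(2,h=110)); robot.move_j([0.9,-0.2,1.6,0,1.5,1.3]); robot.move_gripper(0.7)
print(robot.current_t())
a=robot.get_image("top")["img"]; b=robot.get_image("side")["img"]
cv2.imwrite("pics/t4f.png",a);cv2.imwrite("pics/s4f.png",b)
a=cv2.resize(a[200:310,290:400],None,fx=3.6,fy=3.6,interpolation=2);b=cv2.resize(b[195:295,290:390],None,fx=3.96,fy=3.96,interpolation=2)
cv2.imwrite("pics/c4.png",np.hstack([a,b]))
```

```text
press -16 True axis h 0.0444678684158859 F [ 0.3  0.3 17.9]
press 16 True axis h 0.05103850921443609 F [-0.9 -0.9 14. ]
34.2583
```

View pics/c4.png

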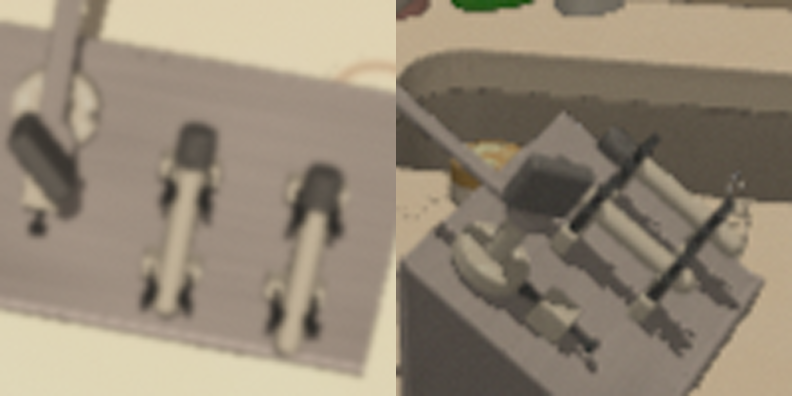

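Both tubes are in, and the press heights agree (0.04 and 0.05 mm). The right tube sits further down the slope than the left: caps at (323,167) and (197,125). The bar and wing also turned since the start, probably brushed on the first transfer. I'll measure both numerically.

Run:
```python
from h import *
np.set_printoptions(precision=1,suppress=True)
T=lambda x,y:((x+.5)/3.6-.5+290,(y+.5)/3.6-.5+200)
Z=lambda p,z:inS(plane("top",T(*p),S0+z*zS,zS))
for n,c,s,f in(("L",(197,123),(188,170),(165,315)),("R",(324,164),(315,211),(287,353))): print(n,"cap",Z(c,36),"shoulder(z44)",Z(s,44),"foot",Z(f,36))
print("wing ends",Z((22,118),94),Z((68,212),94))
a,b=Z((65,10),57),Z((60,90),57);print("bar",a,b,np.degrees(np.arctan2(b[1]-a[1],a[0]-b[0])))
# clip tip lower ends z=55 : L upper, R upper, L lower, R lower
for p in((165,205),(207,215),(292,237),(335,240),(147,310),(187,315),(272,335),(315,345)): print(Z(p,55))
```

```text
L cap [70.8  3.1 36. ] shoulder(z44) [45.7  3.3 44. ] foot [-51.2   0.3  36. ]
R cap [ 60.1 -68.9  36. ] shoulder(z44) [ 34.9 -69.   44. ] foot [-61.3 -71.8  36. ]
wing ends [82.8 94.1 94. ] [33.5 62.6 94. ]
bar [131.3  82.7  57. ] [85.3 78.6 57. ] -5.06403221482094
[27.7 12.3 55. ]
[ 26.3 -11.2  55. ]
[ 22.4 -58.8  55. ]
[ 25.3 -82.   55. ]
[-39.1  11.3  55. ]
[-37.6 -11.1  55. ]
[-40.4 -59.7  55. ]
[-41.7 -84.2  55. ]
```

Measured against the clips, the right tube sits about 5 mm low and the left about 5 mm high, both inside the 12 mm limit. The seated cap cannot pass the clip, which bounds the shift to about 6 mm. The knob axis is at about (56,78) and its angle now about 0.1. Next I'll grip the wing and turn it.

```bash
sed -i 's/^K=.*/K=(56,78.5)/' h.py
python3 - <<'E'
from bench import robot
from h import *
np.set_printoptions(precision=2,suppress=True)
F=lambda:RS.inv().apply(robot.current_contact_force())
M=lambda:RS.inv().apply(robot.current_ft_torque())
P=lambda:inS(robot.current_tcp_pos())
th0=0.1
robot.move_ptp(*knob(th0,110)); robot.sleep(.1)
print(robot.move_linear(*knob(th0,0),speed=100,f_stop=20),P(),F())
p0=P(); robot.move_gripper(0)
print("grip",robot.current_gripper_width()*93,P()-p0,F(),M(),robot.current_t())
q=np.array(robot.current_qpos()); print(q)
for d in(0.2,0.4):
    t=q.copy();t[5]+=d; robot.move_j(t); print(th0+d,P()-p0,F(),M(),robot.current_gripper_width()*93,robot.current_t())
E
```

```text
False [56.36 78.5  61.38] [0.35 0.24 0.47]
grip 13.855019726403684 [-3.59  3.06 -0.51] [-2.26 11.99  2.23] [1.6  0.6  0.04] 38.725
[-0.43  0.1   2.14  0.45  0.34  0.25]
0.30000000000000004 [-3.54  3.29 -0.48] [0.7  1.88 0.32] [-0.06  0.17 -0.08] 13.522526836969181 39.0333
0.5 [-3.43  3.2  -0.48] [ 1.05  3.11 -0.16] [0.09 0.17 0.03] 13.805455752060462 39.3417
```

Run:
```python
from bench import robot
from h import *
np.set_printoptions(precision=2,suppress=True)
F=lambda:RS.inv().apply(robot.current_contact_force())
M=lambda:RS.inv().apply(robot.current_ft_torque())
def TH(): 
    x=RS.inv()*R.from_euler("xyz",robot.current_eef_rot())*RX.inv(); v=x.apply([1,0,0]); return np.pi/4-np.arctan2(v[1],v[0])
q=np.array(robot.current_qpos()); th=TH(); print("th",th)
for g in(0.7,0.9,1.1,1.25,1.4,1.47,1.52,1.57):
    t=q.copy();t[5]+=g-th; robot.move_j(t); print(g,TH(),inS(robot.current_tcp_pos()),F(),M(),robot.current_gripper_width()*93,robot.current_t())
    if np.linalg.norm(F())>30: break
```

```text
th 0.49345393402245435
0.7 0.6929163864476449 [52.94 81.68 60.9 ] [-0.05  2.39 -0.68] [-0.1   0.24 -0.06] 13.583767782875197 39.65
0.9 0.8925659220007879 [52.94 81.6  60.9 ] [0.63 0.84 0.93] [-0.19  0.27 -0.1 ] 13.682813936466845 39.9583
1.1 1.0923559475202471 [52.94 81.54 60.89] [-0.21  0.51 -0.04] [-0.27  0.24 -0.06] 13.795221582555719 40.2667
1.25 1.2423391708474543 [52.9  81.53 60.9 ] [-0.16  0.32  1.31] [-0.35  0.3  -0.1 ] 13.898920653219951 40.5333
1.4 1.3937355811289651 [52.84 81.72 60.88] [0.34 0.49 1.22] [-0.11  0.48 -0.73] 14.238336761084664 40.8
1.47 1.4647089883552378 [52.91 81.6  60.88] [-0.49 -1.15 -0.35] [-0.37  0.48 -0.39] 14.139245327524032 41.05
1.52 1.515769878136048 [52.94 81.45 60.88] [-0.29 -3.38  0.19] [-0.61  0.48 -0.17] 13.798386121970953 41.3
1.57 1.566791971680953 [52.9  81.44 60.87] [-1.23 -3.86  0.79] [-0.88  0.52 -0.11] 14.190015401649028 41.55
```

Run:
```python
from bench import robot
from h import *
np.set_printoptions(precision=2,suppress=True)
M=lambda:RS.inv().apply(robot.current_ft_torque())
def TH(): 
    x=RS.inv()*R.from_euler("xyz",robot.current_eef_rot())*RX.inv(); v=x.apply([1,0,0]); return np.pi/4-np.arctan2(v[1],v[0])
q=np.array(robot.current_qpos()); th=TH()
for g in(1.60,1.63,1.66,1.60,1.56,1.52,1.48,1.54,1.57):
    t=q.copy();t[5]+=g-th; robot.move_j(t); robot.sleep(.1); m=M(); print(g,round(TH(),3),m,robot.current_t())
    if abs(m[2])>1.2: print("stop"); break
```

```text
1.6 1.599 [-0.65  0.47 -0.08] 41.9
1.63 1.629 [-0.81  0.51  0.12] 42.25
1.66 1.658 [-0.74  0.51  0.5 ] 42.6
1.6 1.601 [-0.75  0.51 -0.02] 42.95
1.56 1.561 [-0.76  0.5   0.02] 43.3
1.52 1.521 [-0.75  0.48 -0.02] 43.65
1.48 1.482 [-0.52  0.43 -0.36] 44.0
1.54 1.539 [-0.61  0.44 -0.01] 44.35
1.57 1.569 [-0.71  0.45 -0.06] 44.7
```

The knob is free between about 1.50 and 1.63 and resists on both sides, so the plunger is in the notch. I'll release, retreat and check with a colour mask.

Run:
```python
from bench import robot
from h import *
import cv2
np.set_printoptions(precision=2,suppress=True)
robot.move_gripper(0.6)
P=robot.current_tcp_pos(); robot.move_linear(P+RS.apply([0,0,110]),speed=150)
robot.move_j([0.9,-0.2,1.6,0,1.5,1.3]); print(robot.current_t(),robot.current_contact_force())
a=robot.get_image("top")["img"]; b=robot.get_image("side")["img"]; cv2.imwrite("pics/t5f.png",a);cv2.imwrite("pics/s5f.png",b)
for n,im,old in(("top",a,cv2.imread("pics/t4f.png")),("side",b,cv2.imread("pics/s4f.png"))):
    c=proj(n,S0+RS.apply([53,81.5,80])); x0,y0=(c-22).astype(int)
    m=(im[y0:y0+44,x0:x0+44].max(2)<95).astype(np.uint8)
    k,l,s,ce=cv2.connectedComponentsWithStats(m); i=1+np.argmax(s[1:,4]); r=cv2.minAreaRect(np.argwhere(l==i)[:,::-1].astype(np.float32)); print(n,r)
    pts=[proj(n,S0+RS.apply([53+s*np.sin(e),81.5+s*np.cos(e),94])) for e in(-np.pi/4+0,) for s in(-22,22)]; print("wing exp",pts)
    d=cv2.absdiff(im,old).max(2)>22
    for y in(50,20,-20,-40,-80): # changed pixels across bar, vs beside
        print(y,[int(d[tuple(np.round(proj(n,S0+RS.apply([53+o,y,57]))).astype(int)[::-1])]) for o in(-14,-8,-4,0,4,8,14)],end=" ")
    print()
```

```text
48.5417 [0.29 0.05 0.43]
top ((26.58490753173828, 20.547168731689453), (17.582151412963867, 29.12043571472168), 74.05460357666016)
wing exp [array([309.49, 241.87]), array([290.97, 253.45])]
50 [0, 1, 0, 0, 0, 0, 0] 20 [0, 1, 0, 0, 0, 0, 0] -20 [1, 1, 0, 0, 0, 0, 0] -40 [0, 1, 0, 0, 0, 0, 0] -80 [0, 1, 0, 0, 1, 1, 0] 
side ((28.0, 25.5), (35.0, 30.0), 90.0)
wing exp [array([328.82, 230.14]), array([333.92, 244.36])]
50 [0, 0, 0, 0, 0, 0, 0] 20 [1, 0, 0, 0, 0, 0, 1] -20 [0, 0, 0, 0, 0, 0, 0] -40 [1, 0, 1, 1, 1, 0, 0] -80 [0, 0, 1, 1, 1, 0, 0]
```

The changed pixels run straight across the slope through both caps, so the bar lies across. The arm is clear, so I'll hand in.

```bash
python3 -c "
from bench import robot
print(robot.hand_in())"
```

```text
the job is handed in; nothing more can be done
None
```

I handed the job in (no verdict came back): press checks show both tubes fully home, and the knob is at about 1.57 rad, held by resistance on both sides as if notched; the right tube sits about 5 mm down-slope (limit 12 mm), and the bar was knocked slightly on the first transfer, before I turned it.

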